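# Feed a flacon into the laser marker with the start key

### The job

Take the flacon that has the white spray pump and stand it upright on the sloping roller track of the laser marking station, its broad faces along the green guide rails, so that it rolls down and waits against the yellow stop blade. Then turn the red key clockwise from OFF past RUN all the way to START, which draws the blade down, keep it there until the flacon has rolled into the hood and stands against the end stop, and let the key spring back to RUN and the blade come up again. Keep the flacon upright all the time and leave the other two flacons alone.

Things in the scene. Friction and masses are not known exactly. Their poses are not given: they have to be found in the camera images.
- marker_station: Fixed laser marking station: base plate 160 x 430 mm, sloping roller track, over its low end a white hood (130 x 170 mm, 231 mm high, from y = +32 mm) with amber window and laser head (to 281 mm), before the hood a grey desk with a sloping key panel. Origin on the bench below the stop blade; y along the track toward the hood, x across it, away from the key panel, z up
- inlet (a point): Set the flacon's centre here: 40 mm above the rollers near the track's high end; let go, it rolls to the blade. y runs down the slope (12 deg), z square off the rollers, x across. Green guide rails rise 14 mm over the rollers, flared: 56 mm apart here, 44 mm from 62 mm down the slope; they straighten a flacon whose broad faces lie along the track, across it does not fit
- waiting (a point): Where the centre of the flacon lies when it waits against the stop blade: 40 mm above the rollers, 127 mm down the track from inlet. Same axes as inlet
- nest (a point): Where the centre of the flacon lies when it stands against the black end stop under the hood: 40 mm above the rollers, 160 mm further down the track than waiting. Same axes as inlet. It can be reached only along the track
- blade (a joint): Yellow stop blade across the track, 40 mm wide, 4 mm thick; 0 = up, standing 22 mm above the rollers; grows to 0.033 m as it is drawn down. Worked by the key only: up from OFF to RUN, drawn down from RUN to START, below the rollers (more than 0.022) once the key is past 1.2 rad
- key (a joint): Key angle, clockwise as seen looking at the panel: 0 = OFF (white dot), 0.8 = RUN (green dot), 1.4 = START, the hard end (yellow dot). Starts near OFF. From OFF to RUN it turns lightly and stays where it is left; from RUN on a spring (0.12 N m, 0.2 N m at START) resists and brings it back to RUN when it is let go
- key_grip (a point): Centre of the key's red bow (plate 52 mm wide, 10 thick, 38 high), on the turning axis, 46 mm off the panel, 33 mm above the lock's collar. Axes turn with the key: z along the turning axis out of the panel (leans 35 degrees from vertical toward the robot's side), x along the bow's width, y through its thickness (grip across y). The hood's face stands 60 mm behind the axis
- pump_centre (a point): Centre, 40 mm above the foot, of the flacon with the white spray pump, the one to be marked: square glass bottle, body 38 mm (x) by 70 mm (y) by 80 mm high, 108 mm with the pump, 0.24 kg. z up, y along its broad faces. Starts upright on the bench. Grasp it across x. It takes 1 to 2 s for each of its two rolls down the track
- stopper_centre (a point): The same point of the flacon with the crystal stopper (112 mm high), a bystander
- open_centre (a point): The same point of the flacon without a pump, open neck (92 mm high), a bystander
- flacon_pump: The flacon with the white spray pump: origin at the centre of its foot, z up along the bottle
Things that resemble listed ones, but are neither listed nor needed, are in the scene too. Leave any pink or purple look-alike of the flacon_pump alone.

How it is judged:
On the way, in this order (a step that is already met when the one before it is completed fails the run):
1. the flacon with the spray pump stands on the track, let go, against the stop blade, with the key still at OFF (distance between pump_centre and waiting below 0.012 m and angle between the z axis of pump_centre and the z axis of waiting, either way round below 0.12 rad and contact force between the fingers and flacon_pump below 0.1 N and value of joint key below 0.5 rad), for 0.2 s.
2. the key is turned to START (value of joint key above 1.15 rad), for 0.1 s.
3. the flacon has rolled under the hood to the end stop (distance between pump_centre and nest below 0.012 m), for 0.1 s.
At the end, for the whole second after the job is handed in: The flacon with the spray pump stands upright on the rollers against the end stop under the hood (its centre within 12 mm of nest, within 0.12 rad of square to the rollers, at rest), the key is back at RUN (0.6 to 1.0 rad) and the stop blade is up (below 6 mm) (distance between pump_centre and nest below 0.012 m and angle between the z axis of pump_centre and the z axis of nest, either way round below 0.12 rad and linear speed of flacon_pump below 0.02 m/s and value of joint key between 0.6 and 1 rad and value of joint blade below 0.006 m); the robot touches nothing.
It fails at once if the flacon with the spray pump is tipped over (angle between pump_centre's own z axis and vertical above 0.8 rad).
It fails at once if the flacon with the crystal stopper is moved by more than 20 mm (distance of stopper_centre from where it was at the start of the episode above 0.02 m).
It fails at once if the open flacon is moved by more than 20 mm (distance of open_centre from where it was at the start of the episode above 0.02 m).
It also fails if it takes over 64 s, if anything falls off the work surface, if the arm or the gripper's body presses on something with over 40 N, if the wrist force passes 120 N, or if a joint passes its speed limit or range.

### The arm

A 7-joint arm with a two-finger parallel gripper is mounted at the origin on a cart in front of the work surface, level with it; the furniture and walls round the work are solid. World frame = base frame: x ahead of the robot, y to its left, z up, the work surface at z = 0. Lengths are in m, angles in rad, forces in N, time in s.
With the tool pointing down it reaches from about 0.375 to 0.925 m from the base axis. Payload 3.1 kg.
Tool frame: the origin (TCP) lies midway between the tips of the shut fingers; the grasp point (between the pads) lies 19 mm behind it; z points along the fingers, y is the direction in which the jaws open and shut (so a half turn about z gives the same grasp; the last joint's range is limited). The gripper opens to 85 mm and grips with 20 to 120 N. Pads are 22 mm wide; open, the fingers measure 114 mm over their backs; the gripper's body (76 mm by 85 mm) begins 54 mm behind the grasp point. The pads swing forward as they close: fully open they stand 13 mm farther back than shut.
Start: joints at [1.107, 0.383, 0.044, 1.598, -0.018, 1.161, -0.05], TCP at [0.233, -0.607, 0.231] pointing down, gripper open.
Joint ranges: [-2.61, 2.61], [-0.41, 2.15], [-1.48, 1.57], [0, 2.5], [-1.57, 4.71], [0.05, 1.97], [-2.85, 2.85]. Speed limits (rad/s): [2.79, 2.79, 3.14, 3.14, 3.14, 3.14, 3.14].

### API

Orientations are given as a 3x3 rotation matrix whose columns are the frame's x, y, z axes.
In Python, from cell import monitor, imaging, order, outline_of gives the robot as it stands. The module is installed in compiled form; this text tells all that it offers.
- The arm moves only by the tool carry_out, never from a script. Its argument "motion" is a list that holds one entry, the list of rows, each a list of 5 numbers: the shift along the tool's x, y, z in m, then the turn about the tool's z in rad, then the gripper command: -1 is shut, 1 is fully open, values between are in proportion. A call has exactly 5 rows; each row is the pose to reach, as a shift and turn from the pose commanded when the call began, along the tool's axes at that moment; what a row does not reach only later rows make up. A row lasts 1/8 s, in which the tool goes at most 62.5 mm and 10.7 degrees, less where a joint would pass 70% of its speed; a pose out of reach is approached as far as the arm can. A call with a gripper value outside its range is refused whole. The fingers move at their own pace and stop on an object; "newtons" is the grip in N (left out, the last holds). Time passes only in rows, so rows that repeat a pose let the fingers close, or fill a call up. It gives the time, the measured TCP pose, the force and the opening at its end, in the units of the state.
- monitor.get_obs(): the state, without advancing time (a new reading comes with each control period).
- imaging.camera(name): name is "side" or "top"; returns a dict with "color" (420x560x3 uint8, red, green, blue), "range_z" (420x560 float32, m along the optical axis (not along the pixel's ray), 0 where there is no reading), "fx", "fy", "cx", "cy" (pixels), "R" (3x3) and "t" (3): a world point X has camera coordinates R X + t. Camera axes: x right, y down, z forward; pixel columns grow to the right and rows downward; lengths in m; the calibration is good to about 2 mm. A picture is of the moment at which its call begins.
- order.job_done(): hands the job in, once; it reports no verdict.
Trained networks look in a picture, given as the dict that the camera call returned (one of the last four; its "shot" number tells which), for a name from the list of things; names that differ only in an ending like _2 or _b are one class to them, and where a whole thing is asked for, a point or a joint stands for the part that bears it (a point fixed in the world has none). Each returns a list of dicts, best first, with "p" (0 to 1); they miss things now and then, are a little off and sometimes report something else, mostly with a low value. They report only what shows in the picture. A call takes as long as a camera call. They do not tell look-alikes from the thing itself.
- outline_of(label, picture): "pixels" (420x560 bool, what is visible of it) and "box" ([centre column, centre row, width, height] in pixels, round what is visible of it).
The state is a dict: "t": time; "joint_positions": joint angles; "qvel": joint speeds; "effort": joint torques, N m; "ee_pos": TCP position; "tcp_rot": TCP orientation; "contact_force": force on the tool from outside, world axes, zero at the start; "torque": the same for the moment, N m; "opening": opening from 0.0 (shut) to 1.0 (fully open).
Only numpy, scipy, OpenCV 4.12 (cv2) and the standard library are available. Lean on these libraries where they do the work, as an engineer would, in place of code of your own. Each camera call takes 0.05 s, during which the arm holds its last target. There are 200 camera calls.

## Working session

There is one attempt and no reset: what is moved stays moved. The work goes in short steps, Python scripts to look and compute and a tool call to move; the robot and the scene stay as the last step left them, time stands still between calls to the robot, and variables do not carry over. Pictures are saved under pics/ and viewed, about 8 in all and at most 12, crops included, and the job is handed in when it is done.

Besides the shell and the picture viewer there is one more tool, called after ">>>" as name(argument=value, ...), one argument or row to a line, values as JSON. carry_out: Moves the arm, as the interface text tells. Its arguments: {"type":"object","properties":{"motion":{"type":"array","items":{"type":"array","items":{"type":"array","items":{"type":"number"}}}},"newtons":{"type":"number"}},"required":["motion"]}

```bash
mkdir -p pics; cat > h.py <<'E'
import numpy as np, cv2
from cell import monitor, imaging, order, outline_of
np.set_printoptions(precision=4,suppress=True)
def world(p):
    z=p["range_z"]; v,u=np.mgrid[:420,:560]
    c=np.stack([(u-p["cx"])/p["fx"]*z,(v-p["cy"])/p["fy"]*z,z],-1)
    return (c-p["t"])@p["R"]   # R^T (c-t)
def save(n,img): cv2.imwrite("pics/"+n+".png",cv2.cvtColor(img,cv2.COLOR_RGB2BGR))
E
python3 - <<'E'
from h import *
o=monitor.get_obs(); print(o["t"],o["ee_pos"],o["tcp_rot"],o["opening"])
for n in("top","side"):
    p=imaging.camera(n); save(n+"0",p["color"]); W=world(p)
    print(n,p["fx"],"cam at",-p["R"].T@p["t"],p["R"])
    for l in("flacon_pump","stopper_centre","open_centre","marker_station","key_grip","blade"):
        for d in outline_of(l,p)[:4]:
            m=d["pixels"]&(p["range_z"]>0); w=W[m]
            print(l,round(d["p"],2),np.round(d["box"]),m.sum(),np.median(w,0),w.min(0),w.max(0))
E
```

```text
0.0 [ 0.2321 -0.6061  0.2299] [[ 0.9338  0.3578 -0.0011]
 [ 0.3578 -0.9338  0.0024]
 [-0.0001 -0.0027 -1.    ]] 0.9986800270117544
top 412.9670364617026 cam at [0.4097 0.0464 1.3103] [[ 0.0188 -0.9997  0.0134]
 [-0.9955 -0.0199 -0.0924]
 [ 0.0926 -0.0116 -0.9956]]
flacon_pump 0.79 [264. 243.  26.  15.] 282 [0.4251 0.0747 0.0819] [ 0.4037  0.0424 -0.0039] [0.4482 0.1081 0.114 ]
flacon_pump 0.69 [183. 211.  14.  20.] 154 [0.5082 0.2928 0.1521] [0.4843 0.2764 0.1182] [0.5323 0.3085 0.1739]
flacon_pump 0.66 [166. 252.  17.  24.] 430 [0.3928 0.3535 0.081 ] [0.3548 0.34   0.0017] [0.4266 0.383  0.1118]
flacon_pump 0.65 [223. 245.  28.  24.] 332 [0.4125 0.1869 0.0819] [ 0.3816  0.1542 -0.0015] [0.4445 0.2317 0.1117]
stopper_centre 0.97 [337. 168.  30.  19.] 393 [ 0.6488 -0.1439  0.0812] [ 0.6299 -0.1979 -0.004 ] [ 0.6967 -0.1109  0.1189]
open_centre 0.87 [378. 187.  28.  19.] 307 [ 0.6033 -0.2738  0.0818] [ 0.579  -0.3171  0.0152] [ 0.6308 -0.2447  0.0954]
marker_station 0.83 [227. 175. 161.  96.] 9962 [0.6193 0.2152 0.1211] [ 0.4814 -0.0721 -0.0043] [0.7955 0.4334 0.2888]
key_grip 0.54 [18
[... 453 characters left out ...]
]
flacon_pump 0.67 [293. 343.  34.  36.] 1054 [0.3852 0.3802 0.071 ] [0.3516 0.3466 0.0024] [0.4231 0.3885 0.1119]
flacon_pump 0.63 [252. 278.  21.  13.] 226 [0.5046 0.3004 0.1502] [0.4783 0.2535 0.0894] [0.5398 0.3144 0.1706]
stopper_centre 0.51 [259. 176.  22.  18.] 247 [ 0.6473 -0.1418  0.0828] [ 0.5956 -0.3096  0.0011] [ 0.7125 -0.0426  0.154 ]
open_centre 0.55 [285. 165.   9.  34.] 342 [ 0.5954 -0.2535  0.0635] [ 0.5725 -0.3822  0.0016] [ 0.628  -0.2372  0.0938]
marker_station 0.87 [214. 256. 139. 162.] 13631 [0.5986 0.3087 0.1256] [ 0.4783 -0.1996 -0.0019] [0.9159 0.5885 0.5386]
key_grip 0.69 [250. 278.  29.   9.] 214 [0.5027 0.3008 0.1506] [0.4783 0.2325 0.0854] [0.5288 0.3144 0.1706]
```

```bash
python3 - <<'E'
from h import *
t=cv2.imread("pics/top0.png"); s=cv2.imread("pics/side0.png")
a=cv2.resize(t[115:275,130:400],(800,474),interpolation=3); cv2.imwrite("pics/a.png",a)
b=cv2.resize(s[150:380,130:350],(574,600),interpolation=3); cv2.imwrite("pics/b.png",b)
E
```

```text
(no output)
```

View pics/a.png

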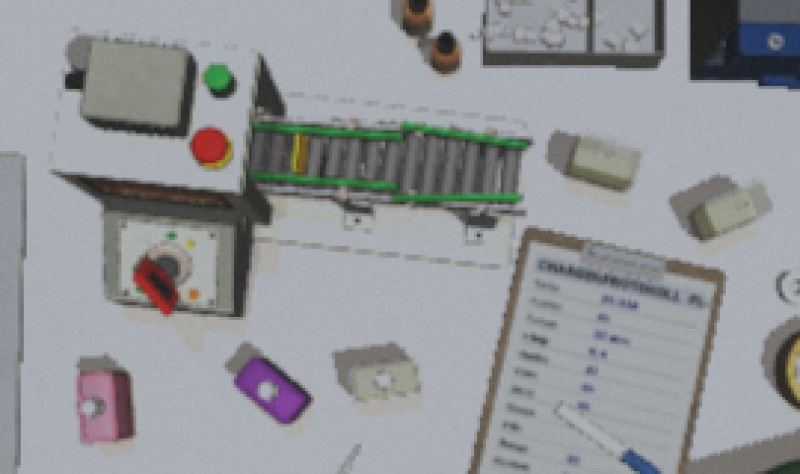

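View pics/b.png

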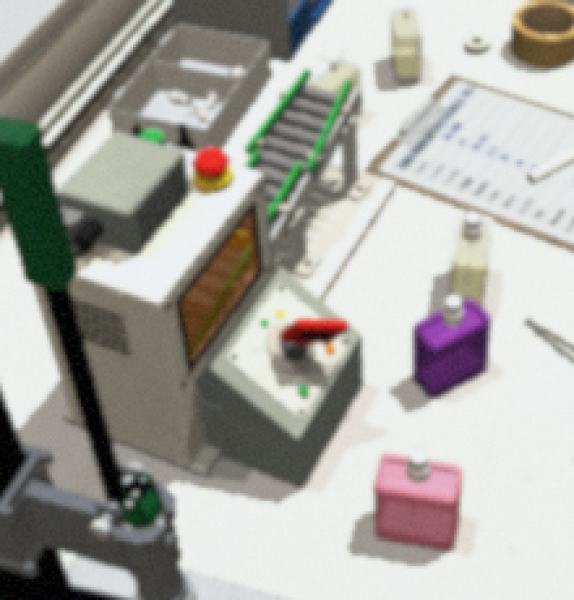

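The pump candidates in the top view are:
- clear glass at full-image pixel (264,243)
- purple at (223,245)
- pink at (166,252)

The clear one is the target, since the purple and pink ones are the look-alikes. The stopper flacon (337,168) and the open flacon (378,187) are bystanders by the track. The key is at (185,210) in the OFF position, with its near-robot end pointing lower right. Next I measure the poses.

```bash
python3 - <<'E'
from h import *
for n in("top","side"):
    p=imaging.camera(n); W=world(p); c=p["color"].astype(int); r,g,b=c[...,0],c[...,1],c[...,2]
    ok=p["range_z"]>0; X,Y,Z=W[...,0],W[...,1],W[...,2]
    # flacon
    m=ok&(abs(X-.425)<.06)&(abs(Y-.075)<.06)&(Z>.07)&(Z<.09)
    if m.sum()>20: print(n,"flacon",cv2.minAreaRect(W[m][:,:2].astype(np.float32)*1000),np.median(Z[m]))
    m=ok&(abs(X-.425)<.06)&(abs(Y-.075)<.06)&(Z>.098); print(" pump",W[m].mean(0),m.sum())
    # rails
    gr=ok&(g>r+45)&(g>b+40)&(X>.58)&(X<.75)&(Y<.2)&(Y>-.15)&(Z<.2)
    k,l,st,_=cv2.connectedComponentsWithStats(gr.astype(np.uint8),connectivity=8)
    for i in range(1,k):
        if st[i,4]>25:
            w=W[l==i]; o=w[:,1].argsort(); q=len(o)//6+1
            print(" rail",st[i],"lowY",w[o[:q]].mean(0),"hiY",w[o[-q:]].mean(0),"Y",w[:,1].min(),w[:,1].max())
    ye=ok&(r>b+80)&(g>b+60)&(X>.58)&(X<.72)&(Y<.2)&(Y>-.1)&(Z<.2)
    print(" blade",ye.sum(),W[ye].mean(0) if ye.any() else 0,W[ye].max(0) if ye.any() else 0,W[ye].min(0) if ye.any() else 0)
    rd=ok&(r>g+70)&(r>b+70)&(X>.45)&(X<.58)&(Y>.22)&(Y<.36)&(Z>.1)
    w=W[rd]; u,s,v=np.linalg.svd(w-w.mean(0),full_matrices=False); print(" key",rd.sum(),w.mean(0),w.min(0),w.max(0)); print(v,s/len(w)**.5)
    hd=ok&(Z>.222)&(Z<.238)&(X>.5)&(X<.8)&(Y>.05)&(Y<.5)
    print(" hood",hd.sum(),cv2.minAreaRect(W[hd][:,:2].astype(np.float32)*1000),np.median(Z[hd]))
    # inlet rollers
    if n=="top":
        for yy in np.arange(-.09,.12,.02):
            q=ok&(abs(Y-yy)<.01)&(abs(X-.642)<.03)&(Z>.03)&~gr; print("  Y",round(yy,3),np.percentile(Z[q],[50,80,90,97]) if q.any() else 0)
E
```

```text
top flacon ((423.4036865234375, 76.36686706542969), (37.19715881347656, 70.15208435058594), 9.950400352478027) 0.08203545889837909
 pump [0.4237 0.0762 0.1078] 22
 rail [223 157  43   5  90] lowY [0.662  0.0766 0.12  ] hiY [0.672  0.1776 0.0995] Y 0.06473606139674867 0.19040685597697413
 rail [266 157  41   8  79] lowY [ 0.6519 -0.0452  0.145 ] hiY [0.6701 0.0519 0.1262] Y -0.053103111125598214 0.06204017303153914
 rail [220 174  44   5  89] lowY [0.6121 0.079  0.1194] hiY [0.6223 0.184  0.0989] Y 0.06953493305322811 0.19794925883337372
 rail [263 180  43   3  88] lowY [ 0.5991 -0.0414  0.1446] hiY [0.5994 0.0598 0.1261] Y -0.05064112695368676 0.06938652959019821
 blade 15 [0.6439 0.1689 0.1103] [0.6606 0.1709 0.1137] [0.6274 0.1673 0.1061]
 key 64 [0.5026 0.2956 0.1587] [0.4814 0.2795 0.136 ] [0.529  0.3109 0.172 ]
[[-0.7945 -0.5202 -0.3132]
 [ 0.4863 -0.2363 -0.8413]
 [ 0.3636 -0.8207  0.4407]] [0.0153 0.0076 0.0024]
 hood 1726 ((658.312255859375, 283.115478515625), (174.80099487304688, 131.443603515625), 84.76953125) 0.23213869639227774
  Y -0.09 0
  Y -0.07 [0.1298 0.133  0.1348 
[... 538 characters left out ...]
177  23  37 120] lowY [ 0.651  -0.0364  0.1445] hiY [0.6608 0.0751 0.1212] Y -0.050326458542892416 0.09040495783579958
 rail [248 181  16  34 102] lowY [ 0.6016 -0.0411  0.1381] hiY [0.597  0.0638 0.1253] Y -0.13143830938127898 0.07435587990492064
 rail [233 212  13  21  70] lowY [0.6169 0.0705 0.1091] hiY [0.6144 0.1333 0.1105] Y 0.031001416158851332 0.14053586203664603
 blade 0 0 0 0
 key 109 [0.5007 0.3021 0.1578] [0.4791 0.284  0.1441] [0.5251 0.3158 0.1704]
[[-0.8102 -0.5595 -0.1749]
 [ 0.2841 -0.1138 -0.952 ]
 [-0.5127  0.821  -0.2511]] [0.015  0.0062 0.0024]
 hood 1557 ((638.671630859375, 287.8702392578125), (174.5763397216797, 98.2363052368164), 84.83148956298828) 0.23185020515329993
```

>>> carry_out(
  motion=[
    [[0.035, -0.047, 0, -0.14, 1], [0.07, -0.094, 0, -0.3, 1], [0.105, -0.141, 0, -0.46, 1], [0.14, -0.188, 0, -0.62, 1], [0.175, -0.235, 0, -0.78, 1]],
  ],
  newtons=30,
)

```text
t: 1.42
ee_pos: [0.3124, -0.3232, 0.2316]
tcp_rot: [[0.407, 0.913, 0.001], [0.913, -0.407, -0.001], [-0.0, 0.001, -1.0]]
contact_force: [0.5, 0.5, 0.0]
opening: 0.997
```

```bash
cat >> h.py <<'E'
def go(x,y,z,ang):
    "shift/turn in tool axes to world point, jaw axis at world angle ang (deg, mod 180)"
    o=monitor.get_obs(); R=o["tcp_rot"]; d=R.T@(np.array([x,y,z])-o["ee_pos"])
    a=np.degrees(np.arctan2(R[1,1],R[0,1])); t=-((ang-a+90)%180-90)
    print("t",o["t"],"at",o["ee_pos"],"jaw",a,"shift",d,"turn",np.radians(t),"q7",o["joint_positions"][6],"F",o["contact_force"],"op",o["opening"])
E
python3 -c "
from h import *
go(.4215,.0786,.2,10.2)"
```

```text
t 1.425 at [ 0.3124 -0.3232  0.2316] jaw -24.04768000648727 shift [ 0.4114 -0.0641  0.0314] turn -0.5977347772826359 q7 0.28987430788261354 F [0.5291 0.533  0.0095] op 0.9973228803815153
```

>>> carry_out(
  motion=[
    [[0.06, -0.01, 0, -0.12, 1], [0.12, -0.02, 0, -0.24, 1], [0.18, -0.03, 0, -0.36, 1], [0.24, -0.04, 0, -0.48, 1], [0.3, -0.047, 0, -0.6, 1]],
  ],
)

```text
t: 2.05
ee_pos: [0.3931, -0.0305, 0.2318]
tcp_rot: [[-0.178, 0.984, 0.002], [0.984, 0.178, -0.001], [-0.002, 0.001, -1.0]]
contact_force: [0.4, -1.3, 0.5]
opening: 1.001
```

```bash
python3 -c "
from h import *
go(.4215,.0786,.15,10.2)"
```

```text
t 2.05 at [ 0.3931 -0.0305  0.2318] jaw 10.236672441519923 shift [0.1025 0.0473 0.0817] turn 0.0006400548492677783 q7 0.22689698001498018 F [ 0.3528 -1.2547  0.4666] op 1.001021043736633
```

>>> carry_out(
  motion=[
    [[0.05, 0.024, 0, 0, 1], [0.1, 0.047, 0.02, 0, 1], [0.1025, 0.047, 0.06, 0, 1], [0.1025, 0.047, 0.082, 0, 1], [0.1025, 0.047, 0.082, 0, 1]],
  ],
)

```text
t: 2.68
ee_pos: [0.4195, 0.0768, 0.1479]
tcp_rot: [[-0.175, 0.985, -0.004], [0.985, 0.175, 0.0], [0.001, -0.004, -1.0]]
contact_force: [0.3, -1.2, -0.1]
opening: 1.002
```

```bash
python3 -c "
from h import *
go(.4215,.0786,.044,10.2)
p=imaging.camera('side'); save('c',cv2.resize(p['color'][200:320,230:390],(800,600),interpolation=3))
W=world(p)
for d in outline_of('flacon_pump',p)[:3]: print(d['p'],d['box'],np.median(W[d['pixels']],0))
"
```

```text
t 2.675 at [0.4195 0.0768 0.1479] jaw 10.06601860537686 shift [0.0013 0.0028 0.1039] turn -0.0023384164725875245 q7 -0.18532383487143175 F [ 0.2567 -1.2222 -0.0734] op 1.001802412002224
0.77 [313.2, 247.8, 8.2, 29.6] [0.4152 0.1056 0.0799]
0.68 [291.0, 341.4, 32.8, 39.5] [0.3858 0.38   0.068 ]
0.66 [304.2, 282.6, 32.0, 37.2] [0.4043 0.2064 0.0638]
```

View pics/c.png

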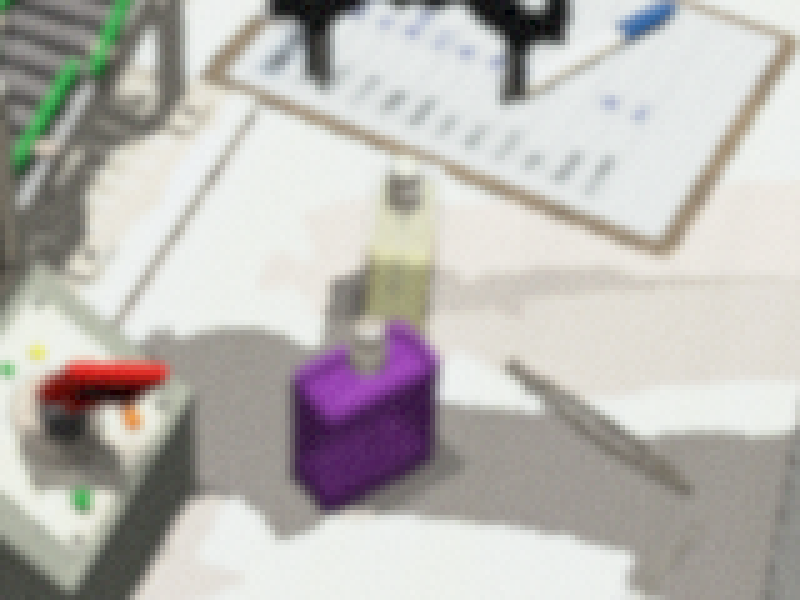

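>>> carry_out(
  motion=[
    [[0.001, 0.002, 0.04, 0, 1], [0.001, 0.002, 0.08, 0, 1], [0.001, 0.002, 0.106, 0, 1], [0.001, 0.002, 0.106, 0, 1], [0.001, 0.002, 0.106, 0, -1]],
  ],
  newtons=30,
)

```text
t: 3.4
ee_pos: [0.4248, 0.0784, 0.0449]
tcp_rot: [[-0.173, 0.985, 0.003], [0.985, 0.173, 0.0], [-0.0, 0.003, -1.0]]
contact_force: [-0.3, -0.5, 0.4]
opening: 0.816
```

>>> carry_out(
  motion=[
    [[0, 0, 0, 0, -1], [0, 0, 0, 0, -1], [0, 0, 0, 0, -1], [0, 0, 0, 0, -1], [0, 0, -0.003, 0, -1]],
  ],
)

```text
t: 4.03
ee_pos: [0.4228, 0.0781, 0.0464]
tcp_rot: [[-0.174, 0.985, -0.0], [0.985, 0.174, -0.0], [-0.0, -0.0, -1.0]]
contact_force: [-0.2, -0.0, -2.6]
opening: 0.437
```

>>> carry_out(
  motion=[
    [[0, 0, -0.05, 0, -1], [0, 0, -0.1, 0, -1], [0, 0, -0.15, 0, -1], [0, 0, -0.2, 0.08, -1], [0, 0, -0.21, 0.16, -1]],
  ],
)

```text
t: 4.65
ee_pos: [0.425, 0.0788, 0.2598]
tcp_rot: [[-0.013, 1.0, 0.008], [1.0, 0.013, -0.001], [-0.001, 0.008, -1.0]]
contact_force: [0.2, 0.7, -2.6]
opening: 0.433
```

```bash
python3 -c "
from h import *
go(.629,.019,.25,-5.4)
"
```

```text
t 4.65 at [0.425  0.0788 0.2598] jaw 0.7191789859480456 shift [-0.0624  0.2031  0.0114] turn 0.10679982082364112 q7 -0.2159778116046058 F [ 0.236   0.6824 -2.6024] op 0.43273245402333704
```

>>> carry_out(
  motion=[
    [[-0.015, 0.05, 0, 0.03, -1], [-0.03, 0.1, 0, 0.06, -1], [-0.045, 0.15, 0, 0.09, -1], [-0.062, 0.203, 0, 0.107, -1], [-0.062, 0.203, 0.005, 0.107, -1]],
  ],
)

```text
t: 5.28
ee_pos: [0.6298, 0.0156, 0.2488]
tcp_rot: [[0.097, 0.995, -0.001], [0.995, -0.097, 0.001], [0.001, -0.001, -1.0]]
contact_force: [-0.2, -0.4, -2.8]
opening: 0.433
```

```bash
python3 -c "
from h import *
go(.629,.019,.25,-5.4)
for n in ('side','top'):
    p=imaging.camera(n); W=world(p)
    save('d'+n,cv2.resize(p['color'][130:270,190:370] if n=='side' else p['color'][130:210,200:300],(720,560),interpolation=3))
    for d in outline_of('flacon_pump',p)[:4]:
        w=W[d['pixels']]; print(n,d['p'],d['box'],np.median(w,0),np.percentile(w,3,axis=0),np.percentile(w,97,axis=0))
a=cv2.imread('pics/dside.png');b=cv2.imread('pics/dtop.png');cv2.imwrite('pics/d.png',cv2.resize(np.hstack([a[:,:560],b[:,:560]]),(800,400)))
"
```

```text
t 5.275 at [0.6298 0.0156 0.2488] jaw -5.586436631594576 shift [ 0.0033 -0.0011 -0.0012] turn -0.0032539330676530104 q7 -0.3979193658575764 F [-0.2285 -0.3988 -2.791 ] op 0.4332052931254522
side 0.87 [244.8, 160.9, 19.8, 43.2] [0.6223 0.0465 0.2563] [ 0.6073 -0.0022  0.2104] [0.6469 0.0539 0.3102]
side 0.79 [305.1, 283.8, 30.1, 36.0] [0.4043 0.2065 0.0637] [0.3761 0.1698 0.0069] [0.4381 0.2295 0.1059]
side 0.79 [292.6, 341.9, 33.9, 35.3] [0.3848 0.38   0.071 ] [0.3529 0.3507 0.0077] [0.4188 0.3867 0.1059]
side 0.75 [245.6, 211.3, 49.1, 62.7] [0.6202 0.0339 0.1159] [ 0.5872 -0.0503  0.0545] [0.6687 0.1399 0.1409]
top 0.93 [165.4, 252.2, 20.6, 22.0] [0.3931 0.3539 0.081 ] [0.3605 0.3412 0.0145] [0.4252 0.379  0.1082]
top 0.87 [222.9, 246.1, 25.9, 24.3] [0.4111 0.1866 0.0817] [0.3845 0.157  0.0333] [0.4401 0.2197 0.1088]
```

View pics/d.png

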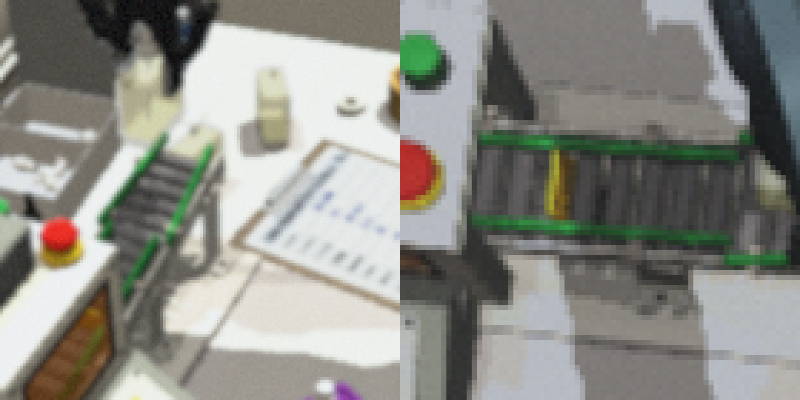

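>>> carry_out(
  motion=[
    [[0, 0.001, 0.03, 0, -1], [0, 0.001, 0.055, 0, -1], [0, 0.001, 0.068, 0, -1], [0, 0.001, 0.072, 0, -1], [0, 0.001, 0.072, 0, -1]],
  ],
  newtons=20,
)

```text
t: 6.1
ee_pos: [0.6282, 0.0194, 0.1802]
tcp_rot: [[0.091, 0.996, 0.001], [0.996, -0.091, -0.0], [0.0, 0.001, -1.0]]
contact_force: [-0.3, -0.7, -1.5]
opening: 0.438
```

>>> carry_out(
  motion=[
    [[0, 0, 0.002, 0, -1], [0, 0, 0.003, 0, -1], [0, 0, 0.004, 0, -1], [0, 0, 0.005, 0, -1], [0, 0, 0.005, 0, -1]],
  ],
)

```text
t: 6.72
ee_pos: [0.6278, 0.0192, 0.1741]
tcp_rot: [[0.092, 0.996, -0.0], [0.996, -0.092, 0.0], [0.0, -0.0, -1.0]]
contact_force: [0.2, -0.1, -2.7]
opening: 0.433
```

>>> carry_out(
  motion=[
    [[0, 0, 0.001, 0, -1], [0, 0, 0.002, 0, -1], [0, 0, 0.003, 0, -1], [0, 0, 0.004, 0, -1], [0, 0, 0.004, 0, -1]],
  ],
)

```text
t: 7.35
ee_pos: [0.6278, 0.0192, 0.1701]
tcp_rot: [[0.092, 0.996, -0.0], [0.996, -0.092, -0.0], [-0.0, -0.0, -1.0]]
contact_force: [0.1, -0.3, -2.6]
opening: 0.434
```

>>> carry_out(
  motion=[
    [[0, 0, 0.001, 0, -1], [0, 0, 0.002, 0, -1], [0, 0, 0.003, 0, -1], [0, 0, 0.004, 0, -1], [0, 0, 0.004, 0, -1]],
  ],
)

```text
t: 7.98
ee_pos: [0.6281, 0.0204, 0.1676]
tcp_rot: [[0.091, 0.996, 0.001], [0.996, -0.091, 0.001], [0.001, 0.001, -1.0]]
contact_force: [-2.7, 2.1, 5.3]
opening: 0.437
```

>>> carry_out(
  motion=[
    [[0, 0, 0.001, 0, -1], [0, 0, 0.002, 0, -1], [0, 0, 0.003, 0, -1], [0, 0, 0.004, 0, -1], [0, 0, 0.004, 0, -1]],
  ],
)

```text
t: 8.6
ee_pos: [0.6283, 0.021, 0.1672]
tcp_rot: [[0.091, 0.996, 0.001], [0.996, -0.091, -0.0], [-0.0, 0.001, -1.0]]
contact_force: [-7.6, 2.0, 19.5]
opening: 0.433
```

```bash
python3 -c "
from h import *
p=imaging.camera('side'); save('e',cv2.resize(p['color'][130:240,190:330],(700,550),interpolation=3))
p=imaging.camera('top'); save('et',p['color'])
"
```

```text
(no output)
```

View pics/e.png

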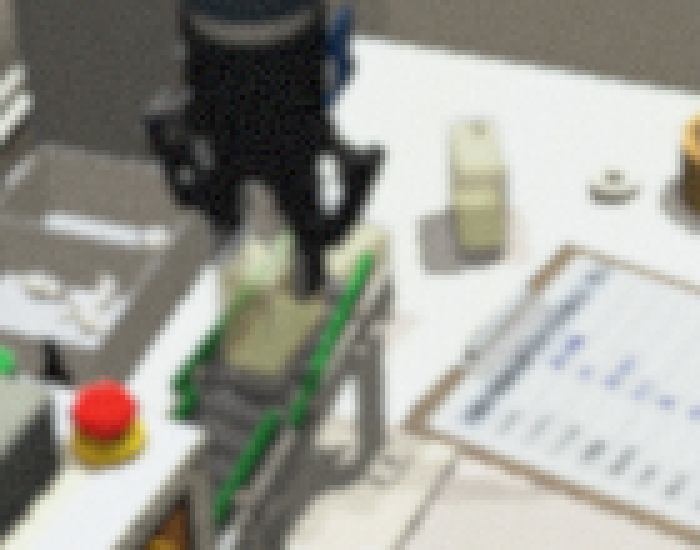

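>>> carry_out(
  motion=[
    [[0, 0, -0.002, 0, -1], [0, 0, -0.003, 0, -1], [0, 0, -0.003, 0, -0.1], [0, 0, -0.003, 0, -0.05], [0, 0, -0.003, 0, 0.0]],
  ],
)

```text
t: 9.32
ee_pos: [0.6279, 0.0181, 0.1647]
tcp_rot: [[0.093, 0.996, -0.0], [0.996, -0.093, -0.001], [-0.001, -0.0, -1.0]]
contact_force: [0.7, -0.4, 0.3]
opening: 0.501
```

>>> carry_out(
  motion=[
    [[0, 0, 0, 0, 0.1], [0, 0, 0, 0, 0.3], [0, 0, 0, 0, 0.6], [0, 0, 0, 0, 0.8], [0, 0, 0, 0, 0.8]],
  ],
)

```text
t: 9.95
ee_pos: [0.6279, 0.0192, 0.1653]
tcp_rot: [[0.092, 0.996, 0.0], [0.996, -0.092, 0.0], [0.0, 0.0, -1.0]]
contact_force: [-0.5, -0.3, -0.1]
opening: 0.898
```

>>> carry_out(
  motion=[
    [[0, 0, -0.02, 0, 0.8], [0, 0, -0.06, 0, 0.8], [0, 0, -0.1, 0, 0.8], [0, 0, -0.13, 0, 0.8], [0, 0, -0.13, 0, 0.8]],
  ],
)

```text
t: 10.58
ee_pos: [0.6302, 0.0201, 0.3007]
tcp_rot: [[0.092, 0.996, 0.009], [0.996, -0.092, 0.0], [0.001, 0.009, -1.0]]
contact_force: [-0.5, -0.8, 0.6]
opening: 0.902
```

```bash
python3 -c "
from h import *
go(.484,.17,.25,-5.4)
for n in ('side','top'):
    p=imaging.camera(n); W=world(p)
    save('f'+n,cv2.resize(p['color'][150:300,190:330] if n=='side' else p['color'][110:260,160:300],(560,600),interpolation=3))
    for d in outline_of('flacon_pump',p)[:4]:
        w=W[d['pixels']]; print(n,d['p'],d['box'],np.median(w,0),np.percentile(w,3,axis=0),np.percentile(w,97,axis=0))
a=cv2.imread('pics/fside.png');b=cv2.imread('pics/ftop.png');cv2.imwrite('pics/f.png',cv2.resize(np.hstack([a,b]),(800,430)))
"
```

```text
t 10.575 at [0.6302 0.0201 0.3007] jaw -5.25477393583214 shift [ 0.1358 -0.1598  0.0494] turn 0.002534672979441677 q7 -0.37948320687495557 F [-0.5006 -0.7746  0.5907] op 0.9020480577385965
side 0.97 [302.8, 284.1, 28.4, 38.5] [0.4046 0.2075 0.0637] [0.3768 0.1757 0.0082] [0.4375 0.2291 0.1061]
side 0.83 [242.6, 193.4, 18.9, 39.1] [0.6198 0.0595 0.1758] [0.6088 0.0154 0.118 ] [0.6452 0.0801 0.2182]
top 0.8 [224.3, 246.1, 27.8, 23.3] [0.4108 0.1867 0.0817] [0.3846 0.1577 0.0413] [0.4372 0.217  0.1095]
top 0.75 [165.1, 251.9, 15.7, 24.8] [0.3932 0.3522 0.0802] [0.3596 0.3412 0.0022] [0.4253 0.3781 0.1079]
top 0.71 [270.6, 168.1, 22.9, 16.9] [0.6255 0.055  0.1936] [0.6047 0.0376 0.1283] [0.6516 0.0768 0.3628]
```

View pics/f.png

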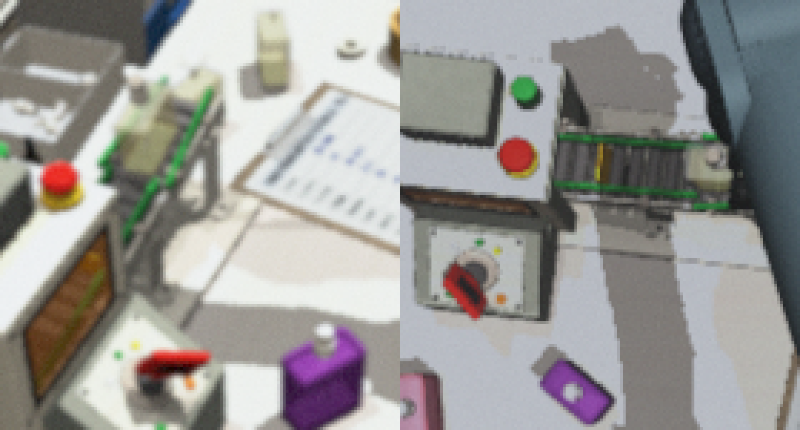

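```bash
python3 -c "
from h import *
go(.495,.24,.25,-5.4)
p=imaging.camera('side'); W=world(p)
for d in outline_of('flacon_pump',p)[:4]:
        w=W[d['pixels']]; print(d['p'],d['box'],np.median(w,0),np.percentile(w,3,axis=0),np.percentile(w,97,axis=0))
"
```

```text
t 10.775 at [0.6271 0.0189 0.2942] jaw -5.2668966009650475 shift [ 0.2081 -0.1517  0.0444] turn 0.002323092558755739 q7 -0.3796815450158539 F [-0.067  -0.4604  0.2091] op 0.902200054126823
0.85 [290.9, 343.2, 33.9, 36.1] [0.3847 0.3802 0.0701] [0.3535 0.3533 0.009 ] [0.4181 0.3866 0.1044]
0.74 [243.1, 194.3, 18.1, 37.4] [0.62   0.0606 0.1782] [0.6089 0.0161 0.1218] [0.645  0.0805 0.2214]
0.61 [305.6, 284.9, 29.9, 39.2] [0.4044 0.2063 0.0634] [0.3762 0.1668 0.0055] [0.4381 0.2292 0.1048]
```

>>> carry_out(
  motion=[
    [[0.04, -0.03, 0, 0, -1], [0.085, -0.06, 0, 0, -1], [0.125, -0.09, 0.01, 0, -1], [0.165, -0.12, 0.02, 0, -1], [0.2, -0.15, 0.03, 0, -1]],
  ],
)

```text
t: 11.5
ee_pos: [0.4952, 0.2335, 0.2642]
tcp_rot: [[0.091, 0.996, -0.001], [0.996, -0.091, -0.0], [-0.0, -0.001, -1.0]]
contact_force: [0.1, -0.2, 0.2]
opening: 0.0
```

```bash
python3 -c "
from h import *
go(.495,.25,.25,-5.4)
for n in ('side','top'):
    p=imaging.camera(n); W=world(p)
    save('g'+n,cv2.resize(p['color'][160:240,205:285] if n=='side' else p['color'][140:200,220:300],(600,600) if n=='side' else (800,600),interpolation=3))
    for d in outline_of('flacon_pump',p)[:4]:
        w=W[d['pixels']]; 
        if np.median(w[:,0])>.5: print(n,d['p'],d['box'],np.median(w,0),np.percentile(w,3,axis=0),np.percentile(w,97,axis=0))
    if n=='top':
        m=(W[...,2]>.185)&(W[...,2]<.215)&(abs(W[...,0]-.63)<.05)&(abs(W[...,1]-.05)<.1)
        print(cv2.minAreaRect(W[m][:,:2].astype(np.float32)*1000))
a=cv2.imread('pics/gside.png');b=cv2.imread('pics/gtop.png');cv2.imwrite('pics/g.png',cv2.resize(np.hstack([a,b]),(800,343)))
"
```

```text
t 11.5 at [0.4952 0.2335 0.2642] jaw -5.217038964670537 shift [ 0.0164 -0.0017  0.0142] turn 0.003193272469356915 q7 -0.7748382170891954 F [ 0.0948 -0.1663  0.2457] op 0.0003413619314754983
side 0.88 [241.1, 200.4, 13.2, 23.1] [0.6275 0.0727 0.1546] [0.6105 0.0519 0.1171] [0.6459 0.0815 0.1923]
top 0.79 [275.1, 168.6, 36.2, 18.2] [0.6257 0.0414 0.1933] [0.6122 0.0016 0.1227] [0.6515 0.0774 0.2227]
((632.6753540039062, 43.1395263671875), (71.950439453125, 38.29651641845703), 86.64241790771484)
```

View pics/g.png

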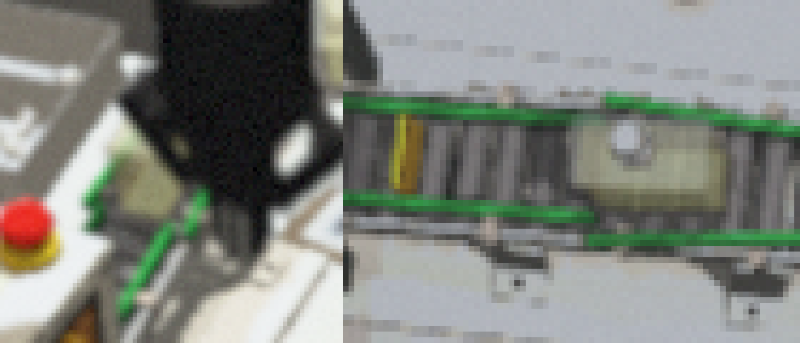

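```bash
python3 -c "
from h import *
go(.634,.045,.29,-5.6)"
```

```text
t 11.7 at [0.4956 0.2328 0.2645] jaw -5.074225026188666 shift [-0.1749  0.1544 -0.0255] turn 0.0091765044175948 q7 -0.7716307915133702 F [ 0.6648 -0.6829 -0.4683] op 0.0033095136741815713
```

>>> carry_out(
  motion=[
    [[-0.045, 0.035, -0.025, 0.005, -1], [-0.09, 0.075, -0.025, 0.009, 1], [-0.135, 0.115, -0.025, 0.009, 1], [-0.175, 0.154, -0.025, 0.009, 1], [-0.175, 0.154, -0.025, 0.009, 1]],
  ],
)

```text
t: 12.32
ee_pos: [0.6374, 0.0325, 0.2883]
tcp_rot: [[0.117, 0.993, -0.001], [0.993, -0.117, -0.004], [-0.004, -0.001, -1.0]]
contact_force: [-0.8, 0.1, 0.3]
opening: 0.846
```

```bash
python3 -c "
from h import *
go(.634,.045,.163,-5.6)"
```

```text
t 12.325 at [0.6374 0.0325 0.2883] jaw -6.691291796386119 shift [ 0.0125 -0.0047  0.1253] turn -0.019046634946941282 q7 -0.4340045682843533 F [-0.8145  0.0985  0.2868] op 0.8464334201210697
```

>>> carry_out(
  motion=[
    [[0, 0, 0, 0, 1], [0, 0, 0, 0, 1], [0, 0, 0, 0, 1], [0, 0, 0.02, 0, 1], [0, 0, 0.02, 0, 1]],
  ],
)

```text
t: 12.95
ee_pos: [0.6322, 0.0435, 0.2673]
tcp_rot: [[0.1, 0.995, -0.005], [0.995, -0.1, -0.001], [-0.001, -0.005, -1.0]]
contact_force: [-0.7, -0.9, -0.0]
opening: 1.002
```

```bash
python3 -c "
from h import *
go(.634,.045,.163,-5.6)"
```

```text
t 12.95 at [0.6322 0.0435 0.2673] jaw -5.734295810912128 shift [0.0018 0.0022 0.1042] turn -0.0023439040720524937 q7 -0.4427513488470849 F [-0.7118 -0.8703 -0.0286] op 1.0015726085552579
```

Lower around the flacon and close gently, which squares it up. Then re-centre it.

>>> carry_out(
  motion=[
    [[0.002, 0.001, 0.035, 0, 1], [0.002, 0.001, 0.07, 0, 1], [0.002, 0.001, 0.098, 0, 1], [0.002, 0.001, 0.104, 0, 1], [0.002, 0.001, 0.104, 0, 1]],
  ],
  newtons=20,
)

```text
t: 13.58
ee_pos: [0.6354, 0.0457, 0.1664]
tcp_rot: [[0.101, 0.995, -0.0], [0.995, -0.101, 0.0], [0.0, -0.0, -1.0]]
contact_force: [-0.7, 0.3, 1.0]
opening: 1.0
```

>>> carry_out(
  motion=[
    [[0, 0, 0, 0, 0.2], [0, 0, 0, 0, -0.05], [0, 0, 0, 0, -0.05], [0, 0, 0, 0, -1], [0, 0, 0, 0, -1]],
  ],
)

```text
t: 14.2
ee_pos: [0.6354, 0.0465, 0.167]
tcp_rot: [[0.1, 0.995, 0.0], [0.995, -0.1, 0.001], [0.001, 0.0, -1.0]]
contact_force: [-3.1, 1.2, 3.4]
opening: 0.45
```

```bash
python3 -c "
from h import *
go(.634,.045,.163,-5.6)"
```

```text
t 14.2 at [0.6354 0.0465 0.167 ] jaw -5.754344931957928 shift [-0.0017 -0.0012  0.004 ] turn -0.0026938272464323643 q7 -0.49849482029323555 F [-3.1399  1.2173  3.3825] op 0.4503326408206938
```

>>> carry_out(
  motion=[
    [[0, -0.001, 0, 0, -1], [0, -0.002, 0, 0, -1], [0, -0.003, 0, 0, -1], [0, -0.003, 0, 0, -1], [0, -0.003, 0, 0, -1]],
  ],
)

```text
t: 14.82
ee_pos: [0.6328, 0.0455, 0.1663]
tcp_rot: [[0.101, 0.995, 0.001], [0.995, -0.101, -0.0], [-0.0, 0.001, -1.0]]
contact_force: [2.0, 1.2, -0.1]
opening: 0.437
```

>>> carry_out(
  motion=[
    [[0, -0.001, 0, 0, -1], [0, -0.002, 0, 0, -1], [0, -0.003, 0, 0, -1], [0, -0.003, 0, 0, -1], [0, -0.003, 0, 0, -1]],
  ],
)

```text
t: 15.45
ee_pos: [0.6301, 0.0459, 0.1664]
tcp_rot: [[0.101, 0.995, 0.002], [0.995, -0.101, 0.0], [0.0, 0.002, -1.0]]
contact_force: [5.5, 0.2, -2.6]
opening: 0.435
```

>>> carry_out(
  motion=[
    [[0, 0.002, 0, -0.003, -1], [0, 0.004, 0, -0.005, -1], [0, 0.004, 0, -0.006, -1], [0, 0.004, 0, -0.006, -1], [0.005, 0.004, 0.001, -0.006, -1]],
  ],
)

```text
t: 16.08
ee_pos: [0.6329, 0.0509, 0.1652]
tcp_rot: [[0.095, 0.995, -0.002], [0.995, -0.095, -0.0], [-0.001, -0.002, -1.0]]
contact_force: [-3.0, 2.1, 3.1]
opening: 0.435
```

>>> carry_out(
  motion=[
    [[0.006, 0, 0.001, 0, -1], [0.012, 0, 0.0025, 0, -1], [0.018, 0, 0.0035, 0, -1], [0.024, 0, 0.005, 0, -1], [0.024, 0, 0.005, 0, -1]],
  ],
)

```text
t: 16.7
ee_pos: [0.6363, 0.0757, 0.1599]
tcp_rot: [[0.094, 0.996, 0.0], [0.996, -0.094, 0.001], [0.001, 0.0, -1.0]]
contact_force: [-1.9, 1.7, 1.7]
opening: 0.435
```

>>> carry_out(
  motion=[
    [[0, 0, 0, 0, -0.1], [0, 0, 0, 0, -0.05], [0, 0, 0, 0, 0.1], [0, 0, 0, 0, 0.5], [0, 0, 0, 0, 1]],
  ],
)

```text
t: 17.32
ee_pos: [0.6362, 0.0745, 0.1603]
tcp_rot: [[0.095, 0.995, 0.0], [0.995, -0.095, -0.0], [-0.0, 0.0, -1.0]]
contact_force: [0.0, 0.2, -0.7]
opening: 0.94
```

>>> carry_out(
  motion=[
    [[0, 0, 0, 0, 1], [0, 0, 0, 0, 1], [0, 0, -0.03, 0, 1], [0, 0, -0.07, 0, 1], [0, 0, -0.11, 0, 1]],
  ],
)

```text
t: 17.95
ee_pos: [0.6359, 0.0747, 0.2712]
tcp_rot: [[0.095, 0.996, -0.001], [0.996, -0.095, 0.0], [-0.0, -0.001, -1.0]]
contact_force: [0.3, 0.0, -0.2]
opening: 0.996
```

```bash
python3 -c "
from h import *
go(.495,.24,.27,-5.6)
for n in ('side','top'):
    p=imaging.camera(n); W=world(p)
    save('i'+n,p['color'])
    for d in outline_of('flacon_pump',p)[:4]:
        w=W[d['pixels']]; 
        if np.median(w[:,0])>.5: print(n,d['p'],d['box'],np.median(w,0),np.percentile(w,3,axis=0),np.percentile(w,97,axis=0))
"
```

```text
t 17.95 at [0.6359 0.0747 0.2712] jaw -5.428819944305474 shift [ 0.1513 -0.1559  0.0013] turn 0.002987655585616654 q7 -0.4889137696941549 F [ 0.2701  0.0438 -0.2471] op 0.9958249229069198
side 0.64 [251.4, 278.2, 26.5, 8.6] [0.5003 0.3008 0.1523] [0.4825 0.2865 0.1308] [0.5224 0.3129 0.1667]
side 0.6 [226.8, 214.9, 17.9, 21.4] [0.6257 0.1278 0.1784] [0.6074 0.1075 0.1129] [0.6473 0.2077 0.2304]
top 0.78 [240.4, 165.8, 31.1, 20.9] [0.6357 0.141  0.1752] [0.6229 0.1085 0.1104] [0.6599 0.1737 0.2024]
top 0.72 [262.1, 169.7, 97.3, 30.5] [0.6347 0.189  0.0883] [ 0.6066 -0.0495  0.0154] [0.6854 0.214  0.1479]
```

>>> carry_out(
  motion=[
    [[0.03, -0.04, -0.01, 0, 1], [0.06, -0.08, -0.01, 0, -1], [0.09, -0.12, -0.01, 0, -1], [0.13, -0.15, 0, 0, -1], [0.145, -0.155, 0, 0, -1]],
  ],
)

```text
t: 18.77
ee_pos: [0.4913, 0.2364, 0.2682]
tcp_rot: [[0.088, 0.996, -0.004], [0.996, -0.088, -0.001], [-0.002, -0.004, -1.0]]
contact_force: [0.3, -0.4, 1.0]
opening: 0.14
```

>>> carry_out(
  motion=[
    [[0, 0, 0.02, 0, -1], [0, 0, 0.04, 0, -1], [0, 0, 0.06, 0, -1], [0, 0, 0.07, 0, -1], [0, 0, 0.07, 0, -1]],
  ],
)

```text
t: 19.4
ee_pos: [0.4952, 0.2328, 0.1989]
tcp_rot: [[0.096, 0.995, -0.002], [0.995, -0.096, -0.001], [-0.001, -0.002, -1.0]]
contact_force: [0.0, -0.2, 0.0]
opening: -0.001
```

```bash
python3 -c "
from h import *
go(.5,.255,.135,-5.4)
for n in ('side','top'):
    p=imaging.camera(n); W=world(p)
    save('j'+n,cv2.resize(p['color'][220:320,200:320] if n=='side' else p['color'][140:260,150:270],(600,500) if n=='side' else (600,600),interpolation=3))
    for d in outline_of('flacon_pump',p)[:4]:
        w=W[d['pixels']]; 
        if np.median(w[:,0])>.5: print(n,d['p'],d['box'],np.median(w,0),np.percentile(w,3,axis=0),np.percentile(w,97,axis=0))
a=cv2.imread('pics/jside.png');b=cv2.imread('pics/jtop.png');cv2.imwrite('pics/j.png',cv2.resize(np.hstack([a,b[:500]]),(800,333)))
"
```

```text
t 19.4 at [0.4952 0.2328 0.1989] jaw -5.489156194995513 shift [0.0226 0.0028 0.0639] turn -0.0015560691512217478 q7 -0.8301053422246195 F [ 0.0461 -0.2154  0.0465] op -0.0014672906845364859
side 0.66 [228.1, 214.4, 15.1, 23.7] [0.6257 0.127  0.1783] [0.6179 0.1086 0.1138] [0.6481 0.1567 0.2016]
top 0.82 [243.2, 164.9, 38.1, 21.1] [0.6378 0.136  0.1731] [0.6231 0.099  0.1132] [0.6593 0.1734 0.2015]
```

View pics/j.png

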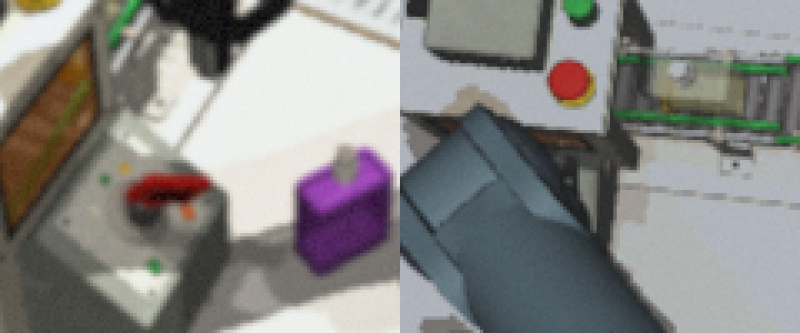

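>>> carry_out(
  motion=[
    [[0, 0.003, 0.03, 0, -1], [0, 0.003, 0.055, 0, -1], [0, 0.003, 0.064, 0, -1], [0.012, 0.003, 0.064, 0, -1], [0.02, 0.003, 0.064, 0, -1]],
  ],
)

```text
t: 20.23
ee_pos: [0.5014, 0.2555, 0.1379]
tcp_rot: [[0.094, 0.996, 0.003], [0.996, -0.094, 0.002], [0.002, 0.002, -1.0]]
contact_force: [-0.7, 0.2, 1.0]
opening: -0.004
```

```bash
python3 -c "
from h import *
go(.5,.271,.135,-5.4)
p=imaging.camera('side')
save('k',cv2.resize(p['color'][230:310,215:315],(700,560),interpolation=3))
"
```

```text
t 20.225 at [0.5014 0.2555 0.1379] jaw -5.389855169799951 shift [ 0.0153 -0.0028  0.0029] turn 0.00017706068904658825 q7 -0.9273201513498524 F [-0.7127  0.1834  0.9992] op -0.004393389317820238
```

View pics/k.png

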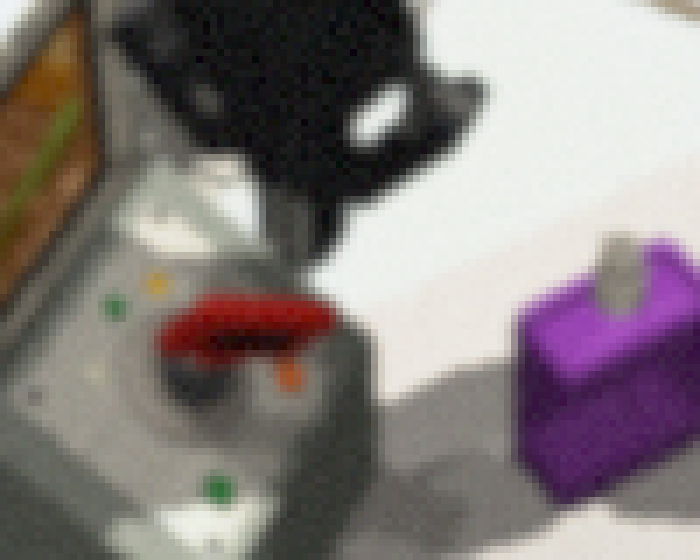

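>>> carry_out(
  motion=[
    [[0.004, -0.001, 0.002, 0, -1], [0.008, -0.002, 0.002, 0, -1], [0.012, -0.003, 0.002, 0, -1], [0.016, -0.005, 0.002, 0, -1], [0.02, -0.008, 0.002, 0, -1]],
  ],
)

```text
t: 20.9
ee_pos: [0.4946, 0.2732, 0.134]
tcp_rot: [[0.096, 0.995, -0.0], [0.995, -0.096, -0.001], [-0.001, 0.0, -1.0]]
contact_force: [0.5, -2.1, -1.2]
opening: -0.001
```

>>> carry_out(
  motion=[
    [[0.002, -0.002, 0, 0, -1], [0.004, -0.004, 0, 0, -1], [0.006, -0.006, 0, 0, -1], [0.008, -0.008, 0, 0, -1], [0.01, -0.009, 0, 0, -1]],
  ],
)

```text
t: 21.52
ee_pos: [0.4876, 0.2814, 0.134]
tcp_rot: [[0.097, 0.995, 0.001], [0.995, -0.097, -0.005], [-0.005, 0.001, -1.0]]
contact_force: [3.1, -8.5, 1.2]
opening: -0.002
```

```bash
python3 -c "
from h import *
go(.4825,.297,.135,-5.4)
p=imaging.camera('side')
save('l',cv2.resize(p['color'][230:310,215:315],(700,560),interpolation=3))
"
```

```text
t 21.525 at [0.4876 0.2814 0.134 ] jaw -5.57098420816552 shift [ 0.015  -0.0066 -0.0011] turn -0.002984237401403716 q7 -0.9945415637049374 F [ 3.0576 -8.4774  1.2329] op -0.001599321784763562
```

View pics/l.png

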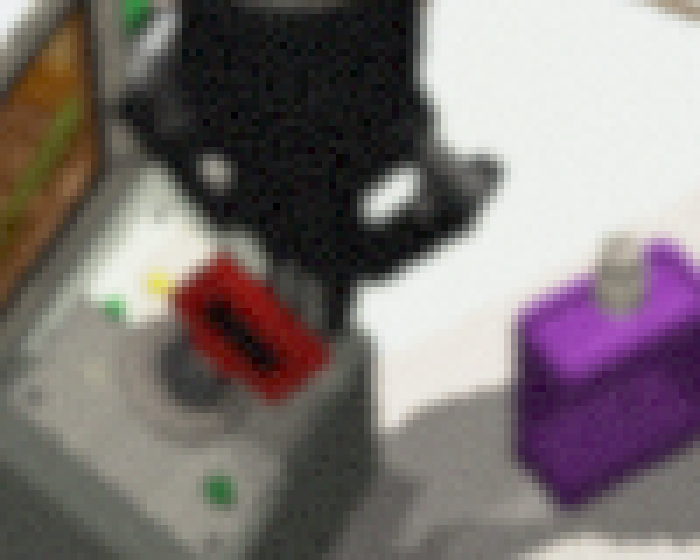

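>>> carry_out(
  motion=[
    [[0.003, -0.001, 0, 0, -1], [0.006, -0.002, 0, 0, -1], [0.009, -0.004, 0, 0, -1], [0.012, -0.005, 0, 0, -1], [0.015, -0.006, 0, 0, -1]],
  ],
)

```text
t: 22.2
ee_pos: [0.4871, 0.2831, 0.1336]
tcp_rot: [[0.107, 0.994, 0.0], [0.994, -0.107, -0.028], [-0.028, 0.003, -1.0]]
contact_force: [2.5, -27.6, 13.7]
opening: 0.003
```

```bash
cat > fl.py <<'E'
from h import *
go(.4825,.297,.135,-5.4)
p=imaging.camera('side')
save('m',p['color'])
c=p['color'].astype(int); W=world(p); rd=(c[...,0]>c[...,1]+70)&(c[...,0]>c[...,2]+70)&(W[...,0]>.45)&(W[...,0]<.58)&(W[...,1]>.22)&(W[...,1]<.36)
w=W[rd]; u,s,v=np.linalg.svd(w-w.mean(0),full_matrices=False); print("key normal",v[2],"width",v[0],w.mean(0))
p=imaging.camera('top'); W=world(p); save('mt',p['color'])
for d in outline_of('flacon_pump',p)[:4]:
    w=W[d['pixels']]
    if np.median(w[:,0])>.55: print(d['p'],d['box'],np.median(w,0))
E
python3 fl.py
```

```text
t 22.2 at [0.4871 0.2831 0.1336] jaw -6.120713370522475 shift [ 0.0133 -0.006  -0.0018] turn -0.01257882127876303 q7 -1.025573127192558 F [  2.5203 -27.6154  13.7379] op 0.003054030734729466
key normal [-0.1656 -0.9819 -0.0918] width [-0.7852  0.1876 -0.5902] [0.5022 0.2996 0.1504]
0.8 [241.9, 163.9, 34.7, 17.1] [0.6374 0.1357 0.1739]
```

>>> carry_out(
  motion=[
    [[-0.015, 0, 0, 0, -1], [-0.025, 0, 0, 0, -1], [-0.025, -0.006, 0.004, 0, -1], [-0.025, -0.0105, 0.01, 0, -1], [-0.02, -0.0105, 0.01, 0, -1]],
  ],
)

```text
t: 22.98
ee_pos: [0.4677, 0.2823, 0.1234]
tcp_rot: [[0.092, 0.996, -0.002], [0.996, -0.092, -0.0], [-0.0, -0.002, -1.0]]
contact_force: [-0.3, -0.1, 1.0]
opening: -0.003
```

```bash
python3 fl.py
```

```text
t 22.975 at [0.4677 0.2823 0.1234] jaw -5.305067381163192 shift [ 0.016   0.0133 -0.0116] turn 0.001656886766243082 q7 -1.0096386235093302 F [-0.3298 -0.1492  1.0295] op -0.0033682483694081056
key normal [-0.1508 -0.9854 -0.079 ] width [-0.7631  0.1669 -0.6243] [0.502  0.2995 0.1504]
0.68 [242.4, 163.6, 36.5, 17.5] [0.6376 0.1362 0.1719]
```

>>> carry_out(
  motion=[
    [[0.003, 0, 0, 0, -1], [0.006, 0, 0, 0, -1], [0.009, 0, 0, 0, -1], [0.012, 0, 0, 0, -1], [0.014, 0, 0, 0, -1]],
  ],
)

```text
t: 23.75
ee_pos: [0.4706, 0.291, 0.1238]
tcp_rot: [[0.097, 0.995, -0.003], [0.995, -0.097, -0.008], [-0.008, -0.002, -1.0]]
contact_force: [-2.2, -7.8, 5.3]
opening: 0.004
```

```bash
python3 fl.py
```

```text
t 23.75 at [0.4706 0.291  0.1238] jaw -5.586874800665076 shift [ 0.007   0.0112 -0.0113] turn -0.003261580560613743 q7 -1.033825893725555 F [-2.1541 -7.8218  5.3198] op 0.0035873747403676573
key normal [-0.3456 -0.9142 -0.2118] width [-0.9279  0.3666 -0.0683] [0.5007 0.3013 0.1456]
0.57 [241.7, 164.9, 36.0, 19.7] [0.6373 0.1358 0.1725]
```

>>> carry_out(
  motion=[
    [[0.003, 0, 0, 0, -1], [0.006, 0, 0, 0, -1], [0.008, 0, 0, 0, -1], [0.01, 0, 0, 0, -1], [0.01, 0, 0, 0, -1]],
  ],
)

```text
t: 24.52
ee_pos: [0.4707, 0.2965, 0.1224]
tcp_rot: [[0.1, 0.995, -0.007], [0.995, -0.1, -0.016], [-0.017, -0.005, -1.0]]
contact_force: [-3.5, -13.7, 6.1]
opening: -0.002
```

```bash
python3 fl.py
```

```text
t 24.525 at [0.4707 0.2965 0.1224] jaw -5.744379054800134 shift [ 0.0015  0.0117 -0.0127] turn -0.006010548381168232 q7 -1.0510131261144764 F [ -3.4975 -13.6627   6.0635] op -0.001689617212493691
key normal [-0.5084 -0.7872 -0.3491] width [-0.7624  0.2231  0.6074] [0.4971 0.3064 0.1425]
0.88 [231.9, 164.4, 34.0, 21.5] [0.639  0.1649 0.1662]
```

>>> carry_out(
  motion=[
    [[0.002, 0, 0, 0, -1], [0.003, 0, 0, 0, -1], [0.003, 0, 0, 0, -1], [0.003, 0, 0, 0, -1], [0.003, 0, 0, 0, -1]],
  ],
)

```text
t: 25.3
ee_pos: [0.4699, 0.2993, 0.1211]
tcp_rot: [[0.1, 0.995, -0.009], [0.995, -0.1, -0.016], [-0.017, -0.007, -1.0]]
contact_force: [-3.5, -11.4, 0.5]
opening: -0.004
```

>>> carry_out(
  motion=[
    [[0, 0, 0, 0, -1], [0, 0, 0, 0, -1], [0, 0, 0, 0, -1], [0, 0, 0, 0, -1], [0, 0, 0, 0, -1]],
  ],
)

```text
t: 25.92
ee_pos: [0.4699, 0.2993, 0.1211]
tcp_rot: [[0.1, 0.995, -0.009], [0.995, -0.1, -0.016], [-0.017, -0.007, -1.0]]
contact_force: [-3.6, -12.2, 1.2]
opening: -0.004
```

>>> carry_out(
  motion=[
    [[0, 0, 0, 0, -1], [0, 0, 0, 0, -1], [0, 0, 0, 0, -1], [0, 0, 0, 0, -1], [0, 0, 0, 0, -1]],
  ],
)

```text
t: 26.55
ee_pos: [0.47, 0.2993, 0.1211]
tcp_rot: [[0.1, 0.995, -0.009], [0.995, -0.1, -0.016], [-0.017, -0.007, -1.0]]
contact_force: [-3.8, -10.8, 0.4]
opening: -0.001
```

```bash
python3 fl.py; python3 -c "
import cv2
a=cv2.imread('pics/m.png')[170:320,170:320];b=cv2.imread('pics/mt.png')[125:225,180:280]
cv2.imwrite('pics/n.png',cv2.hconcat([cv2.resize(a,(400,400),interpolation=3),cv2.resize(b,(400,400),interpolation=3)]))"
```

```text
t 26.55 at [0.47   0.2993 0.1211] jaw -5.725090193535499 shift [-0.0012  0.0126 -0.014 ] turn -0.00567389424314009 q7 -1.055858530793934 F [ -3.8224 -10.83     0.391 ] op -0.0007361373091610425
key normal [-0.5826 -0.6995 -0.4139] width [ 0.7184 -0.2052 -0.6646] [0.4961 0.3091 0.142 ]
```

View pics/n.png

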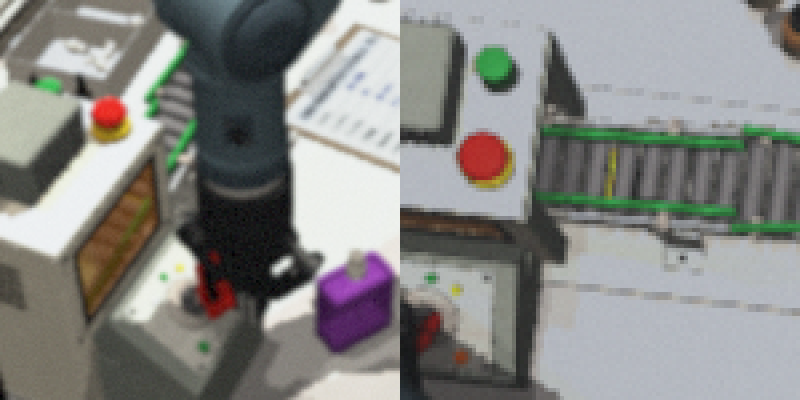

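>>> carry_out(
  motion=[
    [[0, 0, 0, 0, -1], [0, 0, 0, 0, -1], [0, 0, 0, 0, -1], [0, 0, 0, 0, -1], [0, 0, 0, 0, -1]],
  ],
)

```text
t: 27.32
ee_pos: [0.47, 0.2993, 0.1211]
tcp_rot: [[0.1, 0.995, -0.009], [0.995, -0.1, -0.016], [-0.017, -0.007, -1.0]]
contact_force: [-3.5, -11.8, 0.4]
opening: 0.0
```

>>> carry_out(
  motion=[
    [[0, 0, 0, 0, -1], [0, 0, 0, 0, -1], [0, 0, 0, 0, -1], [0, 0, 0, 0, -1], [0, 0, 0, 0, -1]],
  ],
)

```text
t: 27.95
ee_pos: [0.47, 0.2993, 0.1211]
tcp_rot: [[0.1, 0.995, -0.009], [0.995, -0.1, -0.016], [-0.017, -0.007, -1.0]]
contact_force: [-3.6, -12.0, 1.5]
opening: -0.004
```

```bash
python3 -c "
from h import *
p=imaging.camera('side'); a=cv2.imread('pics/iside.png').astype(int); m=cv2.imread('pics/m.png').astype(int); b=p['color'][...,::-1].astype(int)
sl=np.s_[225:300,195:235]
for n,q in (('before-now',abs(a-b)),('prev-now',abs(m-b))):
    d=q.sum(2)[sl]; print(n,d.mean(),(d>90).sum(),np.argwhere(d>90).mean(0) if (d>90).any() else '')
for d in outline_of('flacon_pump',p)[:5]: print(d['p'],d['box'])
cv2.imwrite('pics/o.png',np.hstack([cv2.resize(x[225:300,190:240].astype(np.uint8),(400,600),interpolation=3) for x in (a,b)]))
"
```

```text
before-now 31.501 308 [60.3636 28.1039]
prev-now 6.66 0 
0.8 [292.0, 342.2, 33.7, 39.7]
0.69 [305.6, 283.1, 30.2, 35.6]
```

View pics/o.png

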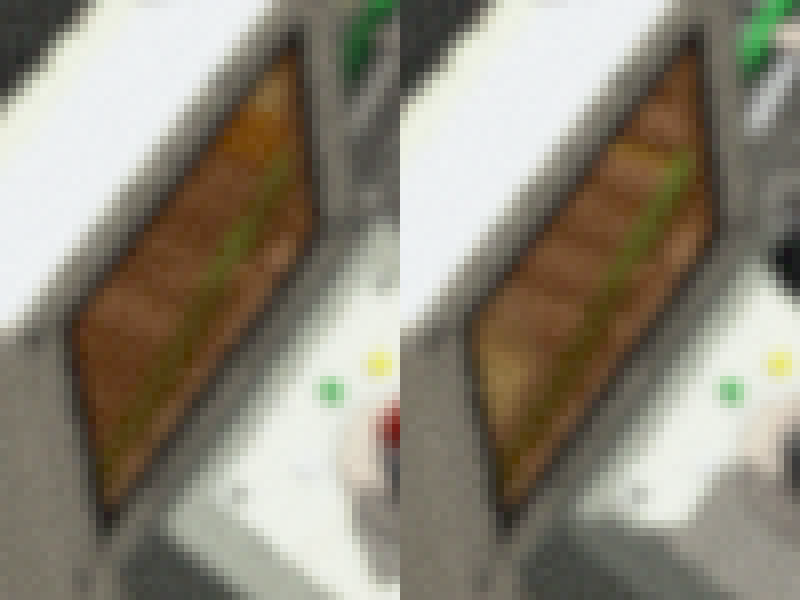

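The right-hand half shows the flacon through the amber window at (500,370), at the low end. It has not changed since the previous picture, so it is at rest there. I now release the key slowly.

>>> carry_out(
  motion=[
    [[-0.004, 0, 0, 0, -1], [-0.008, 0, 0, 0, -1], [-0.012, 0, 0, 0, -1], [-0.016, 0, 0, 0, -1], [-0.02, 0, 0, 0, -1]],
  ],
)

```text
t: 28.68
ee_pos: [0.4692, 0.2882, 0.1239]
tcp_rot: [[0.094, 0.996, -0.001], [0.996, -0.094, -0.0], [-0.0, -0.001, -1.0]]
contact_force: [-3.2, -2.0, -1.2]
opening: -0.001
```

>>> carry_out(
  motion=[
    [[-0.008, 0, 0, 0, -1], [-0.016, 0, 0, 0, -1], [-0.024, 0, 0, 0, -1], [-0.034, 0, 0, 0, -1], [-0.044, 0, 0, 0, -1]],
  ],
)

```text
t: 29.3
ee_pos: [0.4662, 0.2439, 0.1245]
tcp_rot: [[0.095, 0.995, 0.001], [0.995, -0.095, 0.0], [0.0, 0.001, -1.0]]
contact_force: [0.7, -0.4, -0.1]
opening: 0.0
```

>>> carry_out(
  motion=[
    [[0, 0, -0.03, 0, -1], [0, 0, -0.08, 0, -1], [-0.05, 0, -0.12, 0, -1], [-0.1, 0, -0.13, 0, -1], [-0.15, 0, -0.13, 0, -1]],
  ],
)

```text
t: 29.92
ee_pos: [0.4525, 0.0937, 0.2559]
tcp_rot: [[0.095, 0.996, 0.004], [0.996, -0.095, -0.001], [-0.0, 0.004, -1.0]]
contact_force: [0.6, -0.2, -0.2]
opening: 0.002
```

>>> carry_out(
  motion=[
    [[-0.02, 0, 0, 0, -1], [-0.02, 0, 0, 0, -1], [-0.02, 0, 0, 0, -1], [-0.02, 0, 0, 0, -1], [-0.02, 0, 0, 0, -1]],
  ],
)

```text
t: 30.55
ee_pos: [0.4498, 0.0766, 0.2543]
tcp_rot: [[0.092, 0.996, -0.0], [0.996, -0.092, 0.001], [0.001, -0.0, -1.0]]
contact_force: [-0.5, 0.4, -0.2]
opening: 0.002
```

```bash
python3 fl.py; python3 -c "
from h import *
m=cv2.imread('pics/m.png').astype(int); o=cv2.imread('pics/iside.png').astype(int); mt=cv2.imread('pics/mt.png')
q=abs(m-o).sum(2)[255:290,195:215]; print('window diff vs empty',(q>60).sum(),np.argwhere(q>60).mean(0)+[255,195])
p=imaging.camera('top'); W=world(p); c=p['color'].astype(int); ye=(c[...,0]>c[...,2]+80)&(c[...,1]>c[...,2]+60)&(W[...,0]>.58)&(W[...,0]<.72)&(W[...,1]<.2)&(W[...,1]>.1)&(W[...,2]<.2)&(W[...,2]>.05)
print('blade px',ye.sum(),W[ye].max(0),W[ye].mean(0))
for l in ('stopper_centre','open_centre'):
    d=outline_of(l,p)[0]; print(l,d['p'],d['box'],np.median(W[d['pixels']],0))
"
```

```text
t 30.55 at [0.4498 0.0766 0.2543] jaw -5.296371596045875 shift [0.2224 0.0122 0.1194] turn 0.0018086568475863293 q7 -0.35939652937949207 F [-0.4545  0.3733 -0.2126] op 0.0017375378675330325
key normal [-0.233  -0.9722 -0.0225] width [-0.8681  0.2184 -0.4458] [0.5017 0.2982 0.1532]
window diff vs empty 67 [270.9701 202.5522]
blade px 15 [0.6608 0.1708 0.1129] [0.6442 0.1691 0.1089]
stopper_centre 0.64 [335.4, 169.7, 27.7, 20.0] [ 0.6487 -0.1412  0.0817]
open_centre 0.54 [376.0, 185.5, 29.6, 15.0] [ 0.6036 -0.2742  0.0811]
```

```bash
python3 -c "
from h import *
print(order.job_done())"
```

```text
the job is handed in; nothing more can be done
None
```

The job is handed in at about 30.6 s of the 64 s. The flacon with the white spray pump is under the hood at the low end of the track.

- **Flacon:** after the first release it stuck in the flared part of the rails. I took hold of it again, squared it up and slid it about 30 mm down the track. It then rolled to the blade while the key was still at OFF.
- **Key:** my first push with the shut fingers jammed at about 28 N, too close to the turning axis, and stopped near RUN. Pushing farther out turned it to START. I held it there until the flacon had rolled in, then let it back slowly.

My last checks agreed:
- The flacon shows through the amber window at the low end. It did not move between two pictures while the key was held, and still showed there after I let go. I saw this only through the window, so its 12 mm tolerance was not measured.
- The key is back near RUN, roughly 0.9 rad as estimated from the pictures (0.6 to 1.0 allowed).
- The blade measures the same height as it did at the start, so it is up.
- The other two flacons are within 3 mm of where they began.
- The gripper touches nothing; the force readings are only noise.

The two cameras disagreed with each other by about 5 mm, more than the stated 2 mm. The gripper's own position matched the top camera better.

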